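# Release a sprung die case and set the strap die on the punch pad

## Robot

A 6-joint arm with a two-finger parallel gripper is mounted at the origin on a cart in front of the work surface, level with it; the furniture and walls round the work are solid. World frame = base frame: x ahead of the robot, y to its left, z up, the work surface at z = 0. Lengths are in m, angles in rad, forces in N, time in s.
With the tool pointing down it reaches from about 0.375 to 0.9 m from the base axis. Payload 3.1 kg.
Tool frame: the origin (TCP) lies at the very end of the fingers, on their centre line; the grasp point (between the pads) lies 19 mm behind it; z points along the fingers, y is the direction in which the jaws open and shut (so a half turn about z gives the same grasp; the last joint's range is limited). The gripper opens to 85 mm and grips with 20 to 120 N. Pads are 22 mm wide; open, the fingers measure 114 mm over their backs; the gripper's body (76 mm by 85 mm) begins 54 mm behind the grasp point. The pads swing forward as they close: fully open they stand 13 mm farther back than shut.
Start: joints at [-1.423, 0.527, 1.433, -0, 1.181, -0.178], TCP at [0.201, -0.592, 0.231] pointing down, gripper open.
Joint ranges: [-3.08, 3.08], [-0.75, 2.2], [0.22, 2.44], [-1.43, 4.57], [0, 2.65], [-2.85, 2.85]. Speed limits (rad/s): [2.79, 2.79, 3.14, 3.14, 3.14, 3.14].

## Interface

Orientations are given as a unit quaternion [x, y, z, w].
In Python, from station import manip gives the robot as it stands. The module is installed in compiled form; this text tells all that it offers.
- The arm moves only by the tool send_rows, never from a script. Its argument "commands" is a list of rows, each an object with "delta_pos": the shift along the world's x, y, z in cm, a list of three; "yaw": the turn about the world's z in rad. A call has 1 to 10 rows; each row shifts and turns the pose as measured when the row begins; what a row does not reach is not made up. A row lasts 1/8 s, in which the tool goes at most 62.5 mm and 10.7 degrees, less where a joint would pass 70% of its speed; a pose out of reach is approached as far as the arm can. A call is refused whole if a number of a shift passes 6.25 or a number of a turn 0.188, either way. A call with a gripper value outside its range is refused whole. "grip" is the closure, from -1 (fully open) to 1 (shut), set as the call begins (left out, the last holds). The fingers move at their own pace and stop on an object; "force" is the grip in N (left out, the last holds). Time passes only in rows, so rows that do not move let the fingers close. It gives the time, the measured TCP pose, the force and the opening at its end, in the units of the state.
- manip.sense(): the state, without advancing time (a new reading comes with each control period).
- manip.snapshot(name): name is "side" or "top"; returns the picture (480x640x3 uint8, blue, green, red); there is no depth.
- manip.get_calibration(name): a dict with "fx", "fy", "cx", "cy" (pixels), "world_to_cam" (4x4, takes a point from world to camera coordinates). Camera axes: x right, y down, z forward; pixel columns grow to the right and rows downward; lengths in m; the calibration is good to about 2 mm. A picture is of the moment at which its call begins. get_calibration takes no time and is no camera call.
- manip.sign_off(): hands the job in, once; it reports no verdict.
The state is a dict: "t": time; "q": joint angles; "qd": joint speeds; "tau": joint torques, N m; "tcp_pos": TCP position; "tool_rot": TCP orientation; "force": force on the tool from outside, world axes, zero at the start; "ft_torque": the same for the moment, N m; "finger_gap": opening from 0.0 (shut) to 1.0 (fully open).
Only numpy, scipy, OpenCV 4.12 (cv2) and the standard library are available. Lean on these libraries where they do the work, as an engineer would, in place of code of your own. Each camera call takes 0.05 s, during which the arm holds its last target. There are 200 camera calls.

## Task

Push the red release button on the blue case's latch, gently and by feel, and keep it down until the grey lid starts to rise; let the sprung lid swing fully open by itself without touching it. Then take the steel strap die out of the case and set it down gently on the middle of the pale punch pad, lying flat and lengthwise along the pad, ready for punching. Leave the lid open and the round tin and thread spool where they are.

Things in the scene. Friction and masses are not known exactly. Their poses are not given: they have to be found in the camera images.
- case: Blue open-topped steel case fixed to the table, 124 x 144 x 42 mm (x, y, z), walls 4 mm. Origin: centre of its underside, on the table; +x to the hinge side, -x to the latch, y along the hinge, z up. The dark latch block (64 x 50 mm, 22 mm high) juts out on its -x side. Pushed with over 15 N anywhere (button, block, walls), it is damaged.
- latch (a point): On the axis of the round red push button (cap 28 mm across, works straight down), level with the latch block's top, 22 mm above the table and 107 mm from the case's origin along its -x. The cap is screwed to an unknown, fixed height on its brass stem: its top lies anywhere from 23 to 45 mm above this point, to be found by touch or sight.
- case_floor (a point): Centre of the case's inner floor (116 x 136 mm, 6 mm above the table); axes as the case's. The case's rim is 36 mm above it.
- lid (a joint): Angle of the grey lid (124 x 144 mm, 5 mm thick) about the hinge along the case's far (+x) rim: 0 shut, 2.0 fully open, leaning back. Sprung and damped; when freed it swings up to about 2.0 in about 2 s. Its front edge, 45 mm from the button's axis, swings up and away from the button.
- lid_edge (a point): Middle of the lid's front edge (the edge by the latch when shut).
- die_center (a point): Centre (half-way up) of the steel strap die, a long ring-shaped block 34 x 105 x 30 mm (x, y, z), about 0.25 kg, lying on the case's floor with its long axis (its y) roughly along the case's y. Grip it across its 34 mm width.
- pad_top (a point): Centre of the upper face of the pale punch pad, 85 x 120 mm (x, y), 18 mm thick, fixed flat on the table; z up. The die belongs here with its long y axis along the pad's y axis (either way round).
- tin: Round tin with a yellow lid, 65 mm across, 31 mm high, standing on the table; bystander. Origin: centre of its underside.
- spool: Spool of blue thread, 52 mm high, standing on the table; bystander. Origin on its underside.
- hook_rest (a point): Rest place of the steel hook's nose that holds the lid, on the fixed case. The button draws it back: spring about 3 N at first touch, rising 0.45 N per mm; the lid is freed after 6 to 8 mm of travel (6 to 8 N); at 10 mm is a solid stop, where force climbs fast. Let go before the lid has begun to rise, the hook catches again.

How it is judged:
By the outcome, as a careful person would: the job done as asked, in the order asked, and still so for the second after the job is handed in, with the robot touching nothing.
It also fails if it takes over 61 s, if anything falls off the work surface, if the arm or the gripper's body presses on something with over 40 N, if the wrist force passes 120 N, or if a joint passes its speed limit or range.

## Working session

There is one attempt and no reset: what is moved stays moved. The work goes in short steps, Python scripts to look and compute and a tool call to move; the robot and the scene stay as the last step left them, time stands still between calls to the robot, and variables do not carry over. Pictures are saved under pics/ and viewed, about 8 in all and at most 12, crops included, and the job is handed in when it is done.

Besides the shell and the picture viewer there is one more tool, called after ">>>" as name([rows], argument=value, ...), one row to a line, values as JSON. send_rows: Moves the arm, as the interface text tells. Its arguments: {"type":"object","properties":{"commands":{"type":"array","items":{"type":"object","properties":{"delta_pos":{"type":"array","items":{"type":"number"}},"yaw":{"type":"number"}}}},"grip":{"type":"number"},"force":{"type":"number"}},"required":["commands"]}

```bash
mkdir -p pics; cat > h.py <<'E'
import numpy as np, cv2
from station import manip
def ray(name,u,v):
    c=manip.get_calibration(name); T=np.array(c["world_to_cam"]); R=T[:3,:3]; o=-R.T@T[:3,3]
    d=R.T@np.array([(u-c["cx"])/c["fx"],(v-c["cy"])/c["fy"],1]); return o,d
def onz(name,u,v,z):
    o,d=ray(name,u,v); return o+d*(z-o[2])/d[2]
def proj(name,p):
    c=manip.get_calibration(name); T=np.array(c["world_to_cam"]); q=T[:3,:3]@np.array(p)+T[:3,3]
    return np.array([c["fx"]*q[0]/q[2]+c["cx"],c["fy"]*q[1]/q[2]+c["cy"]])
E
python3 - <<'E'
from h import *
for n in("top","side"):
    cv2.imwrite(f"pics/{n}0.png",manip.snapshot(n)); print(n,ray(n,320,240))
print(manip.sense())
E
```

```text
top (array([0.47079765, 0.18516265, 1.00204026]), array([ 0.04725459, -0.02227649, -0.99863798]))
side (array([-0.00611552,  1.00363327,  0.53537083]), array([ 0.50907582, -0.75278429, -0.4173982 ]))
{'t': 0.1, 'q': array([-1.42254309e+00,  5.28391999e-01,  1.43378022e+00, -1.74016065e-05,
        1.18141088e+00, -1.78501901e-01]), 'qd': array([ 0.00015229, -0.00169434, -0.00405763, -0.00058729, -0.00120922,
       -0.00072848]), 'tau': array([ 3.50650071e-04, -4.43302774e+01, -1.78586322e+01, -2.52113705e-04,
        3.83791412e-03,  1.92763019e-05]), 'tcp_pos': array([ 0.20053173, -0.59126902,  0.230418  ]), 'tool_rot': array([ 9.86682518e-01,  1.62654905e-01,  7.00627215e-06, -9.95233134e-04]), 'force': array([-0.17741073, -0.09456349, -0.69039832]), 'ft_torque': array([-0.01887116, -0.03299183, -0.01506145]), 'finger_gap': 1.000441379915423}
```

View pics/top0.png

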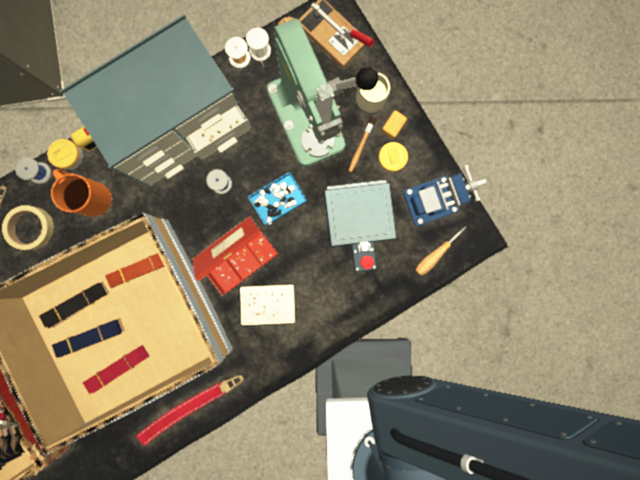

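View pics/side0.png

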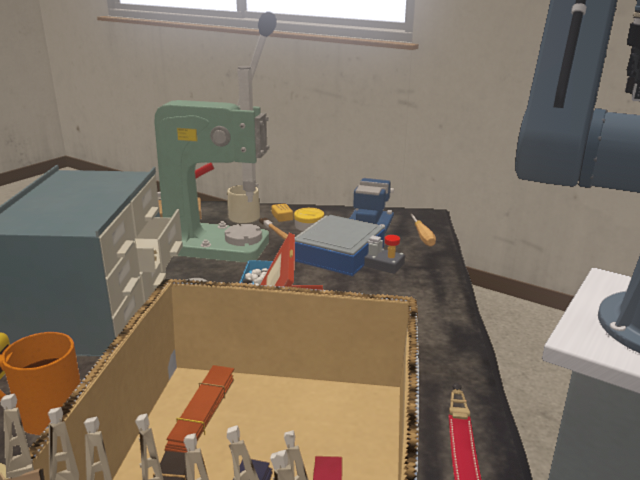

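The top view shows the lid near (361,212), the button at (367,262) and the pad at (267,305). The tin is at (393,156) and the spool near (219,181). The side view shows the button at about (392,240). I'll enlarge both.

```bash
python3 - <<'E'
from h import *
a=cv2.imread("pics/top0.png")[170:330,230:410]; b=cv2.imread("pics/side0.png")[205:280,290:410]
cv2.imwrite("pics/c1.png",cv2.resize(a,None,fx=3.7,fy=3.7,interpolation=cv2.INTER_CUBIC))
cv2.imwrite("pics/c2.png",cv2.resize(b,None,fx=6,fy=6,interpolation=cv2.INTER_CUBIC))
E
```

```text
(no output)
```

View pics/c1.png

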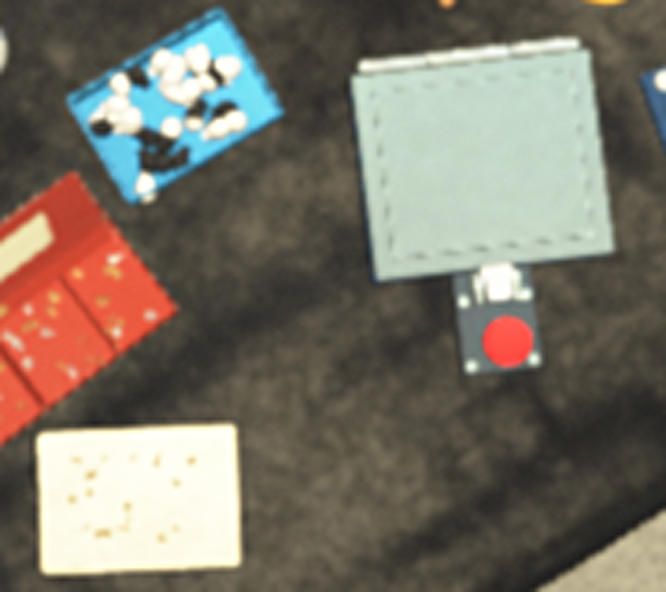

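View pics/c2.png

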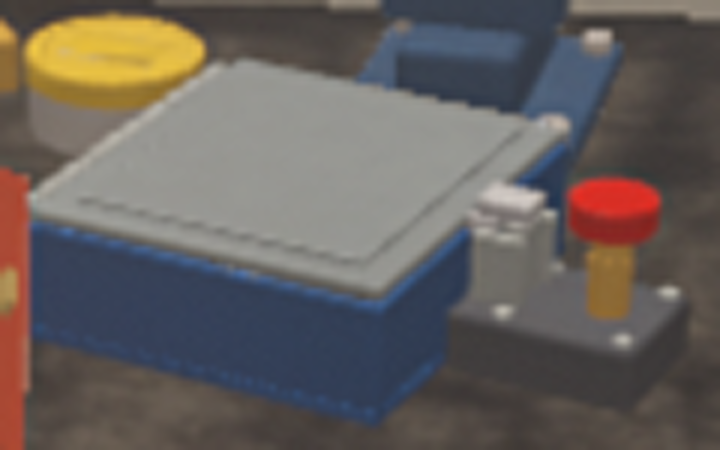

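The crops show:
- **Lid corners (c1):** (352,75), (590,48), (613,250), (376,280).
- **Button (c1):** centre at (508,342).
- **Pad corners (c1):** (38,430), (237,424), (241,567), (42,574).
- **Cap top (c2):** centre at about (614,193), with the stem foot near (610,313).

```bash
python3 - <<'E'
from h import *
from scipy.optimize import least_squares
P=lambda x,y:(230+(x+.5)/3.7-.5,170+(y+.5)/3.7-.5)
L=np.array([onz("top",*P(*p),.046) for p in[(352,75),(590,48),(613,250),(376,280)]])
Q=np.array([onz("top",*P(*p),.018) for p in[(38,430),(237,424),(241,567),(42,574)]])
for A in(L,Q):
    y=(A[0]-A[1]+A[3]-A[2])/2; x=(A[0]-A[3]+A[1]-A[2])/2
    print("c",A.mean(0),"lenxy",np.linalg.norm(x),np.linalg.norm(y),"ang",np.arctan2(x[1],x[0]),np.arctan2(-y[0],y[1]))
ut=P(508,342); us=(290+614/6-.5,205+193/6-.5)
f=lambda p:np.r_[proj("top",p)-ut,proj("side",p)-us]
r=least_squares(f,[.45,0,.05]);print("button top",r.x,r.fun)
print("stem foot side",onz("side",290+610/6-.5,205+313/6-.5,.022))
y=L[0]-L[1]
print("tin",onz("top",393,156,.031),"spool",onz("top",219,181,.052))
print("tool yaw",np.arctan2(*(lambda R:(R[1,1],R[0,1]))(__import__('scipy.spatial.transform',fromlist=['Rotation']).Rotation.from_quat(manip.sense()['tool_rot']).as_matrix())))
E
```

```text
c [0.572589   0.07339765 0.046     ] lenxy 0.12324538022444588 0.1438976337813843 ang 0.08765467852075091 0.09932663884022648
c [0.37498303 0.28483117 0.018     ] lenxy 0.0867378679121784 0.1206778912855364 ang 0.011372753879782095 0.007533367563388789
button top [0.46667369 0.06455956 0.06442998] [-0.39661449 -0.69063595  0.68088546 -0.00613002]
stem foot side [0.46781709 0.06267533 0.022     ]
tin [ 0.70422466 -0.00671001  0.031     ] spool [0.65024272 0.38286852 0.052     ]
tool yaw -1.2440342372644404
```

The button axis is at about (0.466,0.064) with the cap top near z=0.064. The case yaw is about 0.093. I'll close the fingers and travel there with the jaws along the case's y.

>>> send_rows([
  {"delta_pos": [4,4,0],"yaw": -0.03},
  {"delta_pos": [4,5,0],"yaw": -0.03},
  {"delta_pos": [4,5,0],"yaw": -0.03},
  {"delta_pos": [4,6,0],"yaw": -0.03},
  {"delta_pos": [3,6,0],"yaw": -0.03},
  {"delta_pos": [2,6,0],"yaw": -0.03},
  {"delta_pos": [2,6,0],"yaw": -0.03},
  {"delta_pos": [2,6,0],"yaw": -0.02},
  {"delta_pos": [1,6,0],"yaw": 0},
  {"delta_pos": [0,5,0],"yaw": 0},
], grip=1, force=40)

```text
t: 1.35
tcp_pos: [0.4517, -0.0537, 0.2273]
tool_rot: [0.999, 0.04, 0.001, -0.001]
force: [1.6, 0.4, 0.1]
finger_gap: 0.002
```

>>> send_rows([
  {"delta_pos": [0.7,4,-2.5],"yaw": 0.01},
  {"delta_pos": [0.5,4,-3],"yaw": 0},
  {"delta_pos": [0.3,3.5,-3.0],"yaw": 0},
  {"delta_pos": [0,1.2,-2.5]},
  {"delta_pos": [0,0,0]},
])

```text
validation failed for argument at $.co...
```

```bash
python3 - <<'E'
from h import *
s=manip.sense();print(s['tcp_pos'],s['force'])
a=manip.snapshot("top")[190:310,290:430]; b=manip.snapshot("side")[165:285,320:440]
r=lambda x:cv2.resize(x,None,fx=3,fy=3,interpolation=cv2.INTER_CUBIC)
cv2.imwrite("pics/c3.png",np.hstack([r(a),r(b)]))
E
```

```text
[ 0.45169507 -0.05365568  0.22734616] [1.56054313 0.39923946 0.1466664 ]
```

View pics/c3.png

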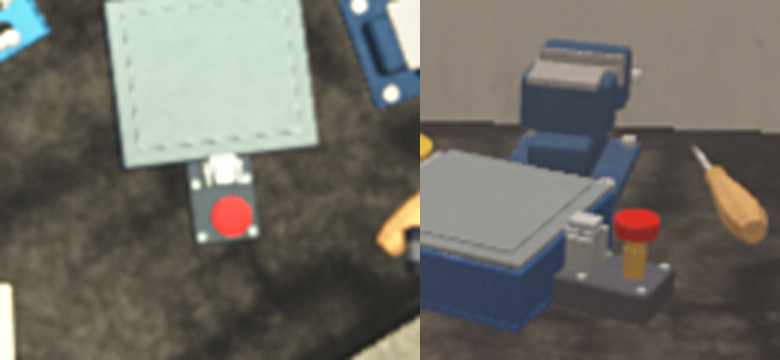

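The call was refused because some rows left out the yaw, so the arm hasn't moved. The picture only shows the untouched latch, with the button at (232,216) in the left half. I'll resend with yaw in every row.

>>> send_rows([
  {"delta_pos": [0.7,4,-2.5],"yaw": 0.01},
  {"delta_pos": [0.5,4,-3],"yaw": 0},
  {"delta_pos": [0.3,3.5,-3.0],"yaw": 0},
  {"delta_pos": [0,1.2,-2.5],"yaw": 0},
  {"delta_pos": [0,0,0],"yaw": 0},
  {"delta_pos": [0,0,0],"yaw": 0},
])

```text
t: 2.2
tcp_pos: [0.4688, 0.0752, 0.1149]
tool_rot: [0.999, 0.047, 0.003, 0.0]
force: [-0.4, -0.2, 1.0]
finger_gap: -0.002
```

```bash
python3 - <<'E'
from h import *
s=manip.sense();print(s['tcp_pos'],s['force'],s['tool_rot'])
b=manip.snapshot("side")[165:285,320:440]
cv2.imwrite("pics/c4.png",cv2.resize(b,None,fx=4,fy=4,interpolation=cv2.INTER_CUBIC))
E
```

```text
[0.46876759 0.0752017  0.11492092] [-0.38392257 -0.2246144   1.04957135] [9.98895692e-01 4.69069394e-02 2.66608851e-03 1.68122293e-04]
```

View pics/c4.png

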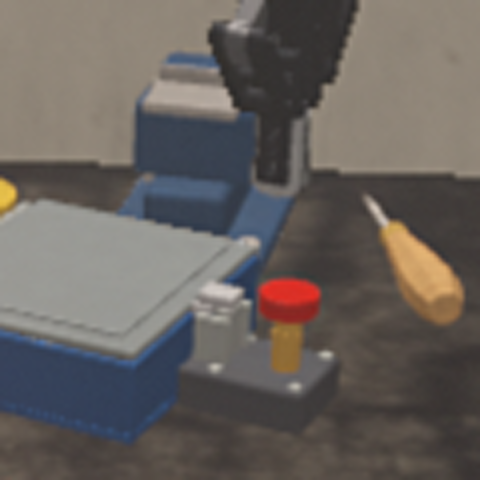

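The side view shows the fingertips at about (280,190) above the red cap (289,293), slightly off in y. I'll correct that and come down.

>>> send_rows([
  {"delta_pos": [-0.2,-1.1,-1.2],"yaw": 0},
  {"delta_pos": [0,0,-1.2],"yaw": 0},
  {"delta_pos": [0,0,-0.6],"yaw": 0},
  {"delta_pos": [0,0,0],"yaw": 0},
  {"delta_pos": [0,0,0],"yaw": 0},
])

```text
t: 2.88
tcp_pos: [0.468, 0.061, 0.0847]
tool_rot: [0.999, 0.045, 0.005, 0.001]
force: [0.3, 0.6, 1.4]
finger_gap: -0.004
```

>>> send_rows([
  {"delta_pos": [-0.2,0.2,-0.6],"yaw": 0},
  {"delta_pos": [0,0,-0.4],"yaw": 0},
  {"delta_pos": [0,0,-0.2],"yaw": 0},
  {"delta_pos": [0,0,0],"yaw": 0},
])

```text
t: 3.38
tcp_pos: [0.466, 0.0636, 0.0722]
tool_rot: [0.999, 0.045, 0.005, 0.001]
force: [-0.7, 0.0, -0.7]
finger_gap: -0.002
```

>>> send_rows([
  {"delta_pos": [0,0,-0.2],"yaw": 0},
  {"delta_pos": [0,0,-0.2],"yaw": 0},
  {"delta_pos": [0,0,-0.15],"yaw": 0},
  {"delta_pos": [0,0,0],"yaw": 0},
])

```text
t: 3.88
tcp_pos: [0.4663, 0.0636, 0.0664]
tool_rot: [0.999, 0.045, 0.005, 0.001]
force: [-0.2, -1.1, 1.4]
finger_gap: -0.003
```

>>> send_rows([
  {"delta_pos": [0,0,-0.15],"yaw": 0},
  {"delta_pos": [0,0,-0.1],"yaw": 0},
  {"delta_pos": [0,0,0],"yaw": 0},
])

```text
t: 4.25
tcp_pos: [0.4664, 0.0635, 0.0638]
tool_rot: [0.999, 0.045, 0.005, 0.001]
force: [0.6, -0.4, 0.3]
finger_gap: 0.002
```

>>> send_rows([
  {"delta_pos": [0,0,-0.15],"yaw": 0},
  {"delta_pos": [0,0,-0.1],"yaw": 0},
  {"delta_pos": [0,0,0],"yaw": 0},
])

```text
t: 4.62
tcp_pos: [0.4664, 0.0635, 0.0614]
tool_rot: [0.999, 0.045, 0.006, 0.001]
force: [0.0, 0.5, 1.0]
finger_gap: 0.001
```

>>> send_rows([
  {"delta_pos": [0,0,-0.15],"yaw": 0},
  {"delta_pos": [0,0,0],"yaw": 0},
])

```text
t: 4.88
tcp_pos: [0.4665, 0.0636, 0.0602]
tool_rot: [0.999, 0.045, 0.006, 0.001]
force: [0.3, 0.1, 2.0]
finger_gap: -0.001
```

```bash
python3 - <<'E'
from h import *
s=manip.sense();print(s['tcp_pos'],s['force'])
a=manip.snapshot("top")[190:310,300:430]; b=manip.snapshot("side")[185:285,320:440]
r=lambda x,k:cv2.resize(x,(390,360),interpolation=cv2.INTER_CUBIC)
cv2.imwrite("pics/c5.png",np.hstack([r(a,3),r(b,3)]))
E
```

```text
[0.46646647 0.06356669 0.06016769] [0.25069118 0.12405453 1.99021831]
```

View pics/c5.png

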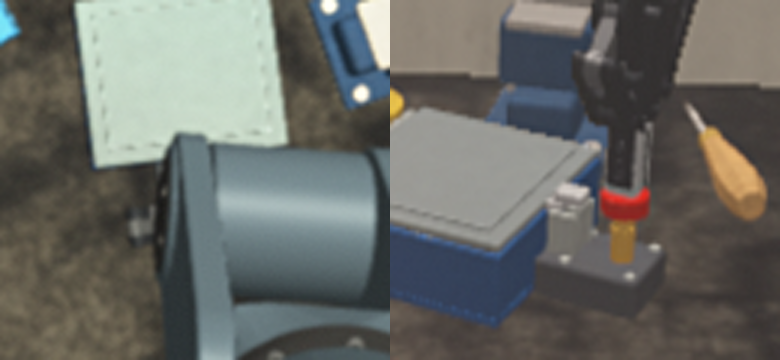

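The side view shows the fingertips right on the cap, centred, at about (626,190). I'll press on in small steps.

>>> send_rows([
  {"delta_pos": [0,0,-0.15],"yaw": 0},
  {"delta_pos": [0,0,-0.1],"yaw": 0},
  {"delta_pos": [0,0,0],"yaw": 0},
])

```text
t: 5.35
tcp_pos: [0.4664, 0.0636, 0.0578]
tool_rot: [0.999, 0.045, 0.006, 0.001]
force: [-0.9, -0.5, 4.4]
finger_gap: -0.004
```

>>> send_rows([
  {"delta_pos": [0,0,-0.15],"yaw": 0},
  {"delta_pos": [0,0,-0.1],"yaw": 0},
  {"delta_pos": [0,0,0],"yaw": 0},
])

```text
t: 5.72
tcp_pos: [0.4664, 0.0636, 0.0556]
tool_rot: [0.999, 0.046, 0.006, 0.001]
force: [-0.7, 0.6, 4.8]
finger_gap: -0.003
```

>>> send_rows([
  {"delta_pos": [0,0,-0.12],"yaw": 0},
  {"delta_pos": [0,0,0],"yaw": 0},
])

```text
t: 5.98
tcp_pos: [0.4664, 0.0636, 0.0547]
tool_rot: [0.999, 0.046, 0.006, 0.001]
force: [-0.4, 0.1, 6.1]
finger_gap: -0.001
```

>>> send_rows([
  {"delta_pos": [0,0,-0.12],"yaw": 0},
  {"delta_pos": [0,0,0],"yaw": 0},
])

```text
t: 6.22
tcp_pos: [0.4665, 0.0636, 0.0538]
tool_rot: [0.999, 0.046, 0.006, 0.001]
force: [-1.0, 0.5, 5.8]
finger_gap: 0.003
```

```bash
cat > lid.py <<'E'
from h import *
import sys
b=manip.snapshot("side")[205:280,290:378].astype(int)
o=cv2.imread("pics/side0.png")[205:280,290:378].astype(int)
print(manip.sense()['force'],"diff",np.abs(b-o).mean(2)[:, :60].mean(), (np.abs(b-o).mean(2)[:, :60]>25).sum())
E
python3 lid.py
```

```text
[-0.2908487  -0.70968349  5.6495382 ] diff 21.27251851851852 1313
```

>>> send_rows([
  {"delta_pos": [0,0,0],"yaw": 0},
  {"delta_pos": [0,0,0],"yaw": 0},
])

```text
t: 6.52
tcp_pos: [0.4664, 0.0636, 0.0541]
tool_rot: [0.999, 0.046, 0.006, 0.001]
force: [-1.1, 0.3, 5.7]
finger_gap: 0.001
```

```bash
python3 lid.py;  python3 - <<'E'
from h import *
cv2.imwrite("pics/c6.png",manip.snapshot("side")[100:300,250:450].repeat(2,0).repeat(2,1))
E
```

```text
[0.13281766 0.20285593 6.16102375] diff 25.996370370370375 1593
```

View pics/c6.png

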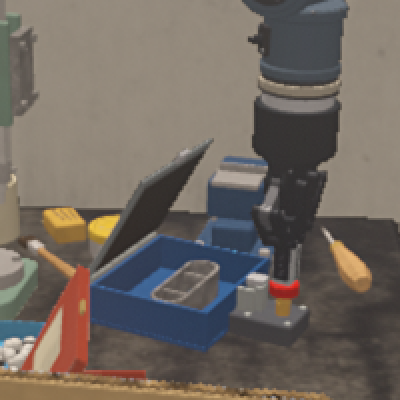

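The lid is already at about 50° and rising, and the die is visible in the case. I'll lift straight off, move to the −y side and turn while the lid finishes opening.

>>> send_rows([
  {"delta_pos": [0,0,0.5],"yaw": 0},
  {"delta_pos": [0,0,1.5],"yaw": 0},
  {"delta_pos": [0,0,3],"yaw": 0},
  {"delta_pos": [0,-1,4],"yaw": 0.1},
  {"delta_pos": [-0.5,-3,3],"yaw": 0.18},
  {"delta_pos": [-1,-4,2],"yaw": 0.18},
  {"delta_pos": [-1,-4,0],"yaw": 0.18},
  {"delta_pos": [-1,-4,0],"yaw": 0.18},
  {"delta_pos": [0,-2,0],"yaw": 0.18},
  {"delta_pos": [0,0,0],"yaw": 0.18},
])

```text
t: 7.88
tcp_pos: [0.4318, -0.1177, 0.1972]
tool_rot: [0.799, 0.601, 0.006, 0.0]
force: [0.3, -0.6, -0.5]
finger_gap: 0.004
```

>>> send_rows([
  {"delta_pos": [0,0,0],"yaw": 0.18},
  {"delta_pos": [0,0,0],"yaw": 0.1},
  {"delta_pos": [0,0,0],"yaw": 0.0},
  {"delta_pos": [0,0,0],"yaw": 0.0},
], grip=-0.25)

```text
t: 8.38
tcp_pos: [0.4311, -0.1182, 0.1964]
tool_rot: [0.706, 0.709, 0.006, -0.001]
force: [-0.2, 0.4, 0.2]
finger_gap: 0.617
```

```bash
python3 - <<'E'
from h import *
s=manip.sense();print(s['q'],s['tool_rot'])
a=manip.snapshot("top");b=manip.snapshot("side");cv2.imwrite("pics/top7.png",a)
r=lambda x,k:cv2.resize(x,None,fx=k,fy=k,interpolation=cv2.INTER_CUBIC)
A=r(a[160:290,310:420],4.5);B=r(b[150:290,270:410],2)
o=np.zeros((max(A.shape[0],B.shape[0]),A.shape[1]+B.shape[1],3),np.uint8);o[:A.shape[0],:A.shape[1]]=A;o[:B.shape[0],A.shape[1]:]=B
cv2.imwrite("pics/c7.png",o);print(A.shape,o.shape)
E
```

```text
[-0.52735415  0.34409391  1.90503444  0.01631828  0.89170021 -0.54183435] [ 0.70559341  0.70858835  0.00624696 -0.00120609]
(585, 495, 3) (585, 775, 3)
```

View pics/c7.png

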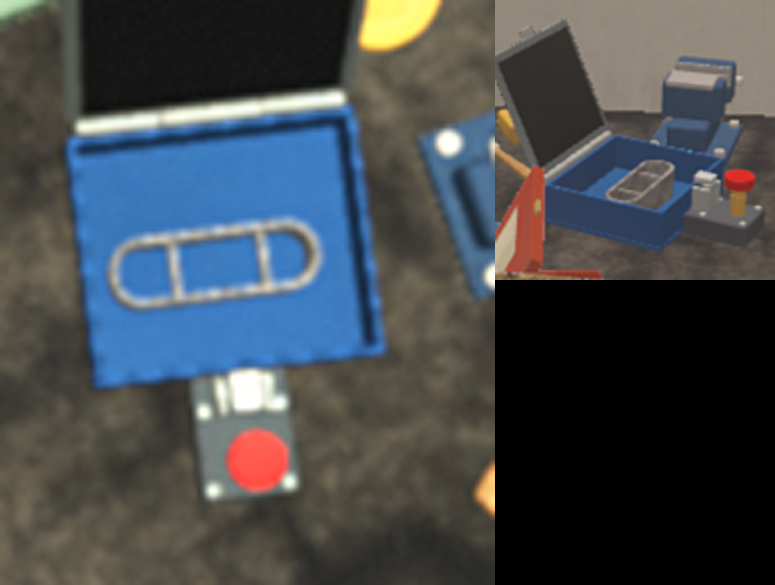

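The lid is fully open, leaning back. In the top crop the die runs from (109,275) to (322,252), centred at about (216,264).

```bash
python3 - <<'E'
from h import *
P=lambda x,y:(310+(x+.5)/4.5-.5,160+(y+.5)/4.5-.5)
w=lambda x,y,z=.036:onz("top",*P(x,y),z)
l,r=w(109,275),w(322,252);d=l-r
print("ends",l,r,"c",(l+r)/2,"len",np.linalg.norm(d),"yaw",np.arctan2(-d[0],d[1]))
t,b=w(217,229),w(213,299);print("mid",(t+b)/2,np.linalg.norm(t-b))
R=[w(*p,.042) for p in[(68,145),(350,105),(385,352),(97,387)]];print("rim",np.mean(R,0))
E
```

```text
ends [0.55900129 0.13169474 0.036     ] [0.56831934 0.02512755 0.036     ] c [0.56366032 0.07841114 0.036     ] len 0.10697379427808526 yaw 0.08721637412746301
mid [0.56342444 0.0787491  0.036     ] 0.035046430647763346
rim [0.57124696 0.07409152 0.042     ]
```

>>> send_rows([
  {"delta_pos": [3,4,0],"yaw": 0.03},
  {"delta_pos": [3,4,0],"yaw": 0.03},
  {"delta_pos": [3,4,-1],"yaw": 0.02},
  {"delta_pos": [2,4,-2],"yaw": 0},
  {"delta_pos": [1,2,-2],"yaw": 0},
  {"delta_pos": [0,0,-1],"yaw": 0},
  {"delta_pos": [0,0,0],"yaw": 0},
  {"delta_pos": [0,0,0],"yaw": 0},
], force=30)

```text
t: 9.48
tcp_pos: [0.5556, 0.0657, 0.1355]
tool_rot: [0.678, 0.735, 0.007, 0.001]
force: [-0.2, 0.7, 1.0]
finger_gap: 0.624
```

>>> send_rows([
  {"delta_pos": [0.8,1.3,-1.5],"yaw": 0.005},
  {"delta_pos": [0,0,-2],"yaw": 0},
  {"delta_pos": [0,0,-1.5],"yaw": 0},
  {"delta_pos": [0,0,-1],"yaw": 0},
  {"delta_pos": [0,0,0],"yaw": 0},
  {"delta_pos": [0,0,0],"yaw": 0},
])

```text
t: 10.22
tcp_pos: [0.5664, 0.0782, 0.074]
tool_rot: [0.678, 0.735, 0.009, 0.003]
force: [-0.4, -0.2, 0.0]
finger_gap: 0.624
```

```bash
python3 - <<'E'
from h import *
s=manip.sense();print(s['tcp_pos'],s['force'],s['tool_rot'])
cv2.imwrite("pics/c8.png",cv2.resize(manip.snapshot("side")[130:290,260:420],None,fx=3.5,fy=3.5,interpolation=cv2.INTER_CUBIC))
E
```

```text
[0.56638202 0.07824765 0.07399993] [-0.40109272 -0.1640305   0.04322148] [0.67798708 0.73501737 0.00867801 0.00276866]
```

View pics/c8.png

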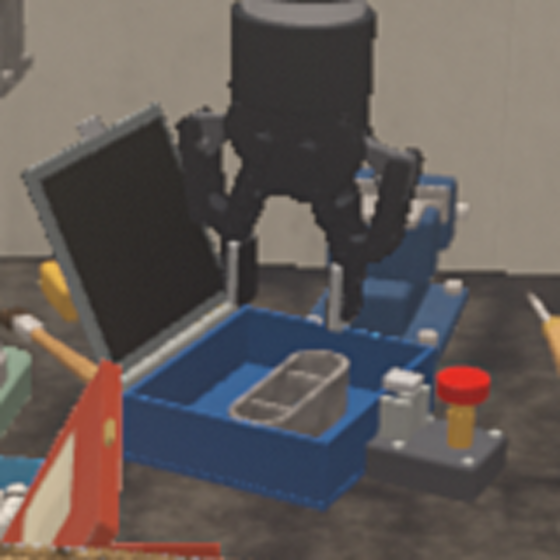

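The fingers straddle the die, with the pads at about (235,270) and (335,300). The knuckles look clear of the lid. I'll correct x and descend in steps, watching force.

>>> send_rows([
  {"delta_pos": [-0.3,0,-1],"yaw": 0.005},
  {"delta_pos": [0,0,-1],"yaw": 0},
  {"delta_pos": [0,0,-1],"yaw": 0},
  {"delta_pos": [0,0,-0.5],"yaw": 0},
  {"delta_pos": [0,0,0],"yaw": 0},
])

```text
t: 10.9
tcp_pos: [0.5633, 0.0782, 0.0371]
tool_rot: [0.676, 0.737, 0.009, 0.003]
force: [-0.4, -0.3, -0.3]
finger_gap: 0.626
```

>>> send_rows([
  {"delta_pos": [0,0,-0.7],"yaw": 0},
  {"delta_pos": [0,0,-0.7],"yaw": 0},
  {"delta_pos": [0,0,-0.6],"yaw": 0},
  {"delta_pos": [0,0,-0.3],"yaw": 0},
  {"delta_pos": [0,0,0],"yaw": 0},
])

```text
t: 11.52
tcp_pos: [0.5637, 0.0782, 0.0127]
tool_rot: [0.676, 0.737, 0.009, 0.003]
force: [0.0, -0.4, 0.1]
finger_gap: 0.63
```

>>> send_rows([
  {"delta_pos": [0,0,-0.3],"yaw": 0},
  {"delta_pos": [0,0,0],"yaw": 0},
])

```text
t: 11.78
tcp_pos: [0.5639, 0.0782, 0.0097]
tool_rot: [0.676, 0.737, 0.009, 0.004]
force: [-0.7, -0.2, -0.1]
finger_gap: 0.625
```

>>> send_rows([
  {"delta_pos": [0,0,0],"yaw": 0},
  {"delta_pos": [0,0,0],"yaw": 0},
  {"delta_pos": [0,0,0],"yaw": 0},
  {"delta_pos": [0,0,0],"yaw": 0},
  {"delta_pos": [0,0,0],"yaw": 0},
  {"delta_pos": [0,0,0],"yaw": 0},
], grip=1, force=35)

```text
t: 12.52
tcp_pos: [0.5642, 0.0781, 0.0101]
tool_rot: [0.676, 0.737, 0.01, 0.004]
force: [0.2, -0.6, 1.1]
finger_gap: 0.392
```

The opening of 0.392 is about 33 mm, so the die is gripped. I'll lift it.

>>> send_rows([
  {"delta_pos": [0,0,0.5],"yaw": 0},
  {"delta_pos": [0,0,1.5],"yaw": 0},
  {"delta_pos": [0,0,2.5],"yaw": 0},
  {"delta_pos": [0,0,3],"yaw": 0},
  {"delta_pos": [0,0,3],"yaw": 0},
  {"delta_pos": [0,0,2.5],"yaw": 0},
  {"delta_pos": [0,0,1.5],"yaw": 0},
  {"delta_pos": [0,0,0],"yaw": 0},
])

```text
t: 13.52
tcp_pos: [0.5606, 0.0784, 0.1622]
tool_rot: [0.676, 0.737, 0.008, 0.002]
force: [-0.8, 0.6, -3.7]
finger_gap: 0.39
```

>>> send_rows([
  {"delta_pos": [-2,0.5,0],"yaw": 0},
  {"delta_pos": [-3.5,1,0],"yaw": -0.01},
  {"delta_pos": [-3.5,2,0],"yaw": -0.01},
  {"delta_pos": [-3,3,0],"yaw": -0.01},
  {"delta_pos": [-2.5,3.5,0],"yaw": -0.02},
  {"delta_pos": [-2,3.5,0],"yaw": -0.02},
  {"delta_pos": [-1,3,0],"yaw": 0},
  {"delta_pos": [0,1.5,0],"yaw": 0},
  {"delta_pos": [0,0,0],"yaw": 0},
  {"delta_pos": [0,0,0],"yaw": 0},
])

```text
t: 14.78
tcp_pos: [0.375, 0.2598, 0.155]
tool_rot: [0.703, 0.711, 0.001, -0.001]
force: [-0.7, -0.6, -3.5]
finger_gap: 0.393
```

>>> send_rows([
  {"delta_pos": [0,1.5,-1],"yaw": 0},
  {"delta_pos": [0,1,-2],"yaw": 0},
  {"delta_pos": [0,0,-2.5],"yaw": 0},
  {"delta_pos": [0,0,-2.5],"yaw": 0},
  {"delta_pos": [0,0,-1],"yaw": 0},
  {"delta_pos": [0,0,-0.5],"yaw": 0},
  {"delta_pos": [0,0,0],"yaw": 0},
  {"delta_pos": [0,0,0],"yaw": 0},
])

```text
t: 15.78
tcp_pos: [0.3801, 0.2864, 0.056]
tool_rot: [0.706, 0.708, 0.004, -0.0]
force: [-0.2, -0.6, -2.1]
finger_gap: 0.389
```

```bash
python3 - <<'E'
from h import *
s=manip.sense();print(s['tcp_pos'],s['force'],s['tool_rot'])
a=manip.snapshot("top")[250:350,210:330];b=manip.snapshot("side")[150:350,220:420]
cv2.imwrite("pics/c9.png",np.hstack([cv2.resize(a,(432,360),interpolation=2),cv2.resize(b,(360,360),interpolation=2)]))
E
```

```text
[0.38011353 0.28636801 0.05599445] [-0.24734503 -0.60201355 -2.11781123] [ 7.06332878e-01  7.07866273e-01  4.37882163e-03 -1.75371269e-04]
```

View pics/c9.png

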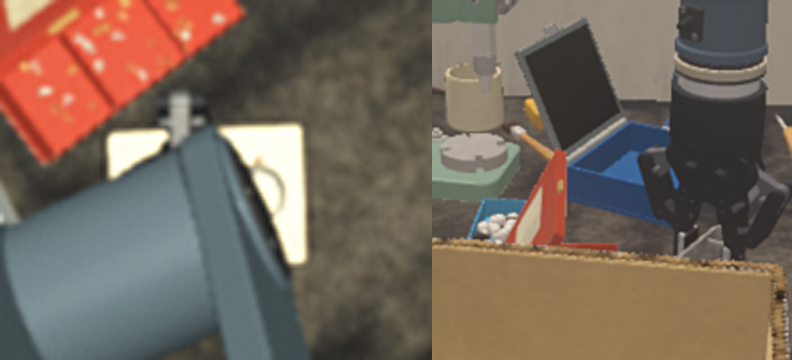

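The die is held level over the pad, its end showing at about (268,190) in the top crop, and the red box is clear. I'll correct the position and lower it.

>>> send_rows([
  {"delta_pos": [-0.5,-0.15,-0.8],"yaw": 0.007},
  {"delta_pos": [0,0,-0.8],"yaw": 0},
  {"delta_pos": [0,0,-0.6],"yaw": 0},
  {"delta_pos": [0,0,-0.3],"yaw": 0},
  {"delta_pos": [0,0,0],"yaw": 0},
  {"delta_pos": [0,0,0],"yaw": 0},
])

```text
t: 16.62
tcp_pos: [0.375, 0.2849, 0.0298]
tool_rot: [0.704, 0.711, 0.005, 0.0]
force: [0.3, -0.1, -3.0]
finger_gap: 0.389
```

>>> send_rows([
  {"delta_pos": [0,0,-0.2],"yaw": 0},
  {"delta_pos": [0,0,-0.2],"yaw": 0},
  {"delta_pos": [0,0,-0.1],"yaw": 0},
  {"delta_pos": [0,0,0],"yaw": 0},
])

```text
t: 17.12
tcp_pos: [0.3754, 0.2851, 0.0248]
tool_rot: [0.704, 0.711, 0.005, 0.0]
force: [-0.8, 0.6, -3.6]
finger_gap: 0.392
```

>>> send_rows([
  {"delta_pos": [0,0,-0.1],"yaw": 0},
  {"delta_pos": [0,0,-0.1],"yaw": 0},
  {"delta_pos": [0,0,0],"yaw": 0},
])

```text
t: 17.5
tcp_pos: [0.3755, 0.2851, 0.0227]
tool_rot: [0.704, 0.711, 0.006, 0.0]
force: [0.1, -0.2, -3.9]
finger_gap: 0.395
```

>>> send_rows([
  {"delta_pos": [0,0,-0.1],"yaw": 0},
  {"delta_pos": [0,0,0],"yaw": 0},
])

```text
t: 17.75
tcp_pos: [0.3756, 0.2852, 0.0221]
tool_rot: [0.704, 0.711, 0.006, 0.0]
force: [-0.0, -0.2, -3.5]
finger_gap: 0.391
```

>>> send_rows([
  {"delta_pos": [0,0,-0.1],"yaw": 0},
  {"delta_pos": [0,0,0],"yaw": 0},
])

```text
t: 18.0
tcp_pos: [0.3757, 0.2852, 0.0222]
tool_rot: [0.704, 0.711, 0.006, 0.001]
force: [-0.3, -0.2, -3.9]
finger_gap: 0.395
```

>>> send_rows([
  {"delta_pos": [0,0,-0.12],"yaw": 0},
  {"delta_pos": [0,0,-0.12],"yaw": 0},
  {"delta_pos": [0,0,0],"yaw": 0},
])

```text
t: 18.38
tcp_pos: [0.3758, 0.2853, 0.0222]
tool_rot: [0.703, 0.711, 0.007, 0.001]
force: [-0.1, -0.1, -3.5]
finger_gap: 0.39
```

```bash
python3 - <<'E'
from h import *
s=manip.sense();print(s['tcp_pos'],s['force'],s['ft_torque'],s['q'],s['tau'],s['tool_rot'])
E
```

```text
[0.37578119 0.28531201 0.0221992 ] [-0.11052344 -0.12782183 -3.52232791] [-0.00187671  0.07951845 -0.02725554] [0.40968357 0.70882153 1.97365681 0.00799715 0.44470843 0.39215849] [ 2.99635471e-02 -3.99487925e+01 -4.23099563e+00  5.18734203e-03
 -3.50190396e-02  1.52463806e-03] [0.70342565 0.71073021 0.0073319  0.00108295]
```

>>> send_rows([
  {"delta_pos": [0,0,-0.15],"yaw": 0},
])

```text
t: 18.5
tcp_pos: [0.3758, 0.2854, 0.0219]
tool_rot: [0.703, 0.711, 0.008, 0.001]
force: [-3.7, -2.1, 27.1]
finger_gap: 0.394
```

The die is on the pad: the push registers 27 N and z stays at 22 mm. I'll relax and release.

>>> send_rows([
  {"delta_pos": [0,0,0],"yaw": 0},
  {"delta_pos": [0,0,0],"yaw": 0},
])

```text
t: 18.75
tcp_pos: [0.3759, 0.2854, 0.022]
tool_rot: [0.703, 0.711, 0.008, 0.001]
force: [-0.3, 0.1, 1.2]
finger_gap: 0.392
```

>>> send_rows([
  {"delta_pos": [0,0,0],"yaw": 0},
  {"delta_pos": [0,0,0],"yaw": 0},
  {"delta_pos": [0,0,0],"yaw": 0},
  {"delta_pos": [0,0,0],"yaw": 0},
], grip=-0.3)

```text
t: 19.25
tcp_pos: [0.3764, 0.2856, 0.0213]
tool_rot: [0.703, 0.711, 0.008, 0.001]
force: [1.0, -0.5, -0.1]
finger_gap: 0.651
```

>>> send_rows([
  {"delta_pos": [0,0,1],"yaw": 0},
  {"delta_pos": [0,0,2],"yaw": 0},
  {"delta_pos": [0,0,3],"yaw": 0},
  {"delta_pos": [0,0,4],"yaw": 0},
  {"delta_pos": [0,0,4],"yaw": 0},
  {"delta_pos": [0.5,-3,2],"yaw": 0},
  {"delta_pos": [1,-5,0],"yaw": 0},
  {"delta_pos": [1,-6,0],"yaw": 0},
  {"delta_pos": [1,-6,0],"yaw": 0},
  {"delta_pos": [0,-6,0],"yaw": 0},
])

```text
t: 20.5
tcp_pos: [0.4127, 0.0214, 0.1933]
tool_rot: [0.7, 0.714, 0.013, 0.006]
force: [1.0, -0.1, -0.4]
finger_gap: 0.651
```

>>> send_rows([
  {"delta_pos": [0,-6,0],"yaw": 0},
  {"delta_pos": [0,-6,0],"yaw": 0},
  {"delta_pos": [0,-3,0],"yaw": 0},
  {"delta_pos": [0,0,0],"yaw": 0},
  {"delta_pos": [0,0,0],"yaw": 0},
])

```text
t: 21.12
tcp_pos: [0.4119, -0.1371, 0.1966]
tool_rot: [0.702, 0.712, 0.014, 0.009]
force: [-0.3, 0.0, 0.7]
finger_gap: 0.652
```

```bash
python3 - <<'E'
from h import *
t=manip.snapshot("top");b=manip.snapshot("side")[130:350,220:440];cv2.imwrite("pics/top10.png",t)
print(t.shape)
cv2.imwrite("pics/c10.png",np.hstack([cv2.resize(t[260:350,220:310],(540,540),interpolation=2),np.vstack([cv2.resize(b,(250,250),interpolation=2),cv2.resize(t[130:330,200:430],(250,290))])]))
E
```

```text
(480, 640, 3)
```

View pics/c10.png

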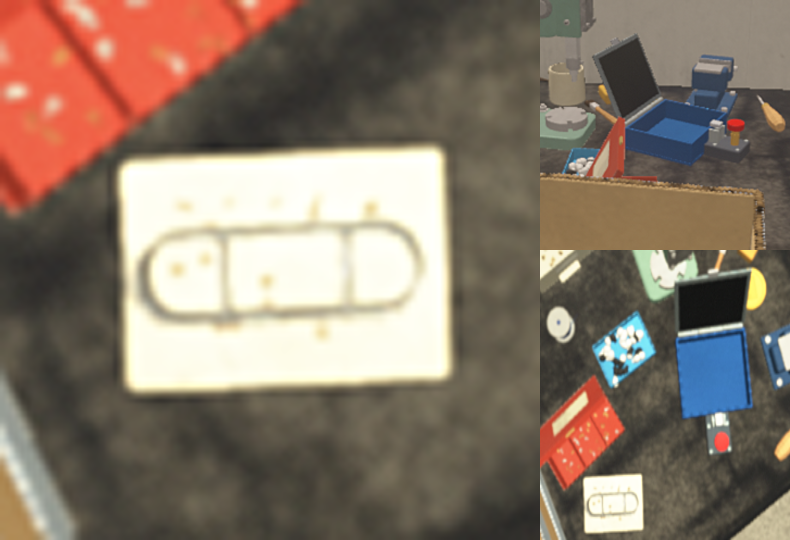

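The die lies flat on the pad, centred at about (280,271) against a pad centre of about (286,269). The lid is open. I'll check the offset with height taken into account.

```bash
python3 - <<'E'
from h import *
w=lambda x,y,z:onz("top",220+(x+.5)/6-.5,260+(y+.5)/6-.5,z)
Q=np.array([w(*p,.018) for p in[(120,160),(442,148),(452,378),(126,392)]])
l,r=w(137,273,.048),w(424,264,.048);t,b=w(279,225,.048),w(283,319,.048)
d=l-r;y=(Q[0]-Q[1]+Q[3]-Q[2])/2
print("pad",Q.mean(0),"die",(l+r)/2,(t+b)/2,np.linalg.norm(d),np.linalg.norm(t-b));print(np.arctan2(-d[0],d[1]),np.arctan2(-y[0],y[1]))
E
```

```text
pad [0.37484536 0.28540286 0.018     ] die [0.37808188 0.28399058 0.048     ] [0.37682796 0.28390068 0.048     ] 0.10404058321680988 0.03398615076264587
0.006247859167050975 0.014949565650421421
```

```bash
python3 -c "
from station import manip
print(manip.sign_off())"
```

```text
the job is handed in; nothing more can be done
None
```

The job is done and handed in at about 21 s of the 61 s allowed, with no verdict reported.

- **Button and lid:** I pressed the button by feel and found first contact near z = 0.060 m. The highest reading during the press was about 6 N. The lid freed at about 7 mm of travel, and I let go while it was rising. It then swung fully open without being touched.
- **Die:** I gripped the die across its width, lifted it out of the case and set it on the pad. The last top picture shows it flat and within about 2–3 mm of the pad's middle, turned about 0.01 rad from the pad's long axis.
- **Last look:** The lid was still open and the gripper was clear of everything. I saw no sign that the tin or spool had moved, though I did not re-measure them.

**Not as gentle as planned:** I did not notice the die touching down at first, because the force readings after each hold still showed its hanging weight. I kept pressing in small steps, and one of them read about 27 N on the pad before I relaxed and released. Earlier steps may have peaked at a similar level. All of this was on the pad, not the case.

One move call was also refused for missing yaw values; it moved nothing, and I resent it.

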